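# Start the craft bench's disc sander in safe order

### The arm

A 7-joint arm with a two-finger parallel gripper is mounted at the origin on the work surface. World frame = base frame: x ahead of the robot, y to its left, z up, the work surface at z = 0. Lengths are in m, angles in rad, forces in N, time in s.
With the tool pointing down it reaches from about 0.35 to 0.9 m from the base axis. Payload 8.1 kg.
Tool frame: the origin (TCP) lies on the centre line of the jaws, within the pads' length; the fingertips stand 19 mm ahead of it and the grasp point (between the pads) is the TCP (arm.tip_reach is the distance from the TCP to the fingertips, in m); z points along the fingers, y is the line along which they close (so a half turn about z gives the same grasp; the last joint's range is limited). The gripper opens to 92 mm and grips with 3 to 60 N. Pads are 19 mm wide; open, the fingers measure 130 mm over their backs; the gripper's body (75 mm by 190 mm) begins 47 mm behind the grasp point.
Start: joints at [1.177, 0.434, 0.025, 1.573, -0.012, 1.134, -0.075], TCP at [0.179, -0.599, 0.246] pointing down, gripper open.
Joint ranges: [-2.62, 2.62], [-0.44, 2.09], [-1.27, 1.32], [0.08, 2.57], [-1.32, 4.46], [0.12, 2], [-2.74, 2.74]. Speed limits (rad/s): [2.22, 2.22, 3.01, 3.01, 3.14, 3.14, 3.14].

### API

Orientations are given as a rotation vector (axis times angle).
In Python, from cell import arm gives the robot as it stands.
- The arm moves only by the tool arm_command, never from a script. Its argument "targets" is a list that holds one entry, the list of rows, each a list of 6 numbers: the shift along the tool's x, y, z in m, then the turn, a rotation vector about the tool's x, y, z in rad. A call has 1 to 10 rows; each row shifts and turns the commanded pose from where the row before left it, along the tool's axes as they then stand; what a row does not reach is not made up. A row lasts 1/8 s, in which the tool goes at most 62.5 mm and 10.7 degrees, less where a joint would pass 70% of its speed; a pose out of reach is approached as far as the arm can. A call with a gripper value outside its range is refused whole. "jaw" is the finger opening in m, from 0 to 0.0918, set as the call begins (left out, the last holds). The fingers move at their own pace and stop on an object; "newtons" is the grip in N (left out, the last holds). Time passes only in rows, so rows that do not move let the fingers close. It gives the time, the measured TCP pose, the force, the opening and the grip force at its end, in the units of the state.
- arm.observe(): the state, without advancing time (a new reading comes with each control period).
- arm.get_image(name): name is "side" or "top" or "wrist"; returns a dict with "pixels" (384x512x3 uint8, red, green, blue), "z_map" (384x512 float32, m along the optical axis (not along the pixel's ray), 0 where there is no reading), "fx", "fy", "cx", "cy" (pixels), "xyz" and "rotation" of the camera in the world; the wrist camera has in their place "T_tool_cam" (4x4, takes a point from camera to tool coordinates, whose origin is the TCP and whose axes are the flange's). Camera axes: x right, y down, z forward; pixel columns grow to the right and rows downward; lengths in m; the calibration is good to about 2 mm. The wrist camera is an equidistant fisheye: a pixel r from the principal point sees the ray r / f radians off the axis. A picture is of the moment at which its call begins: read the wrist's pose just before it.
- arm.sign_off(): hands the job in; it is judged then, once.
The state is a dict: "clock": time; "joints": joint angles; "dq": joint speeds; "joint_efforts": joint torques, N m; "position": TCP position; "ee_rot": TCP orientation; "force": force on the tool from outside, world axes, zero at the start; "ft_torque": the same for the moment, N m; "width": opening from 0.0 (shut) to 1.0 (fully open); "gripper_force": force on a finger pad.
Only numpy, scipy, OpenCV 4.12 (cv2) and the standard library are available. Lean on these libraries where they do the work, as an engineer would, in place of code of your own. Each camera call takes 0.05 s, during which the arm holds its last target. There are 200 camera calls.

### The job

Get the disc sander running in the safe order: push the white ridge of the red rocker on the orange power block fully down to switch it on, then press the yellow latch on the dust extractor fully in, and last press the green start button on the sander right down, hold it for a moment and let it go. Leave the grey rocker switched on and the red stop button alone, press the power block where it lies without lifting or pushing it about, and leave the craft things on the table where they are.

Things in the scene. Friction and masses are not known exactly. Their poses are not given: they have to be found in the camera images.
- power_block: Loose orange power block, 100 (x) x 160 (y) x 45 mm high, about 0.9 kg, lying flat on the table; origin at the centre of its underside, z up. Two rockers on its top, red at y = +35 mm and grey at y = -35 mm, each 56 mm long (along x) and 24 mm wide, pivoting about a y-wise axis 47 mm above the table. It is only to be pressed on from above: lifting it by 12 mm or shifting it by 40 mm is a failure.
- red_rocker_ridge (a point): Top of the white ridge across the red rocker's 'on' end (the -x end of the block's frame), 21 mm from the pivot. Off, it stands about 62 mm above the table; fully on, about 54 mm. Push it straight down (about 8 mm; 2 to 4 N; the rocker stays where it is left). The ridge is 24 mm wide along the block's y, 8 mm in x. The opposite end has a red ridge.
- red_rocker (a joint): Red rocker's angle: 0 = off (white ridge up), 0.36 rad = fully on (white ridge down). Starts nearly off, 0 to 0.05.
- grey_rocker (a joint): Grey rocker's angle, same meaning: starts fully on at 0.36 (white ridge down) and must stay on.
- extractor_top (a point): Centre of the blue head's top face on the dust extractor, a fixed upright drum 176 mm across and 160 mm high. A hose stub sticks out 25 mm beyond the drum at +x; a low black carrying handle lies across the top 45 mm to +x, up to 24 mm above it.
- plunger_top (a point): Centre of the top of the yellow mushroom-shaped push-in latch, 36 mm across, on the extractor's top 35 mm to -x of its centre; about 182 mm above the table when out. Pressed straight down it slides in 12 mm with about 3 N and stays where it is left.
- plunger (a joint): How far the yellow latch is pushed in: 0 = out, 0.012 m = fully in. Starts between 0 and 0.002.
- start_top (a point): Centre of the top of the green start button, 30 mm across, on the sander's green control box; 91 mm above the table when up. Spring button: 7 mm travel straight down, 1.5 N to begin and 5 N fully down; comes back up when let go.
- start (a joint): How far the green start button is down: 0 = up, 0.007 m = fully down.
- stop_top (a point): Centre of the top of the red stop button, 72 mm from the green one (to the sander's +x), same size and height. Not to be pressed.
- stop (a joint): How far the red stop button is down: 0 = up, 0.007 m = fully down.
- sander: Fixed disc sander, base 160 (x) x 240 (y) mm; origin at the centre of its underside. Control box, 72 mm high, along its -y end (buttons at y = -85 mm); a 125 mm disc with motor and a small table fill its +y half, up to 141 mm high, the disc's near edge 77 mm from the buttons' line.
- cone_c (a point): Bystander: centre of a pine cone standing on its base, 50 mm across, 56 mm high, loose, about 120 mm to -x of the power block's centre.
- jar_c (a point): Bystander: centre of a small amber jar, 44 mm across, 50 mm high, loose, about 100 mm to +x of the power block's centre.
- glue_c (a point): Bystander: centre of a white glue bottle, 48 mm across, 110 mm high, loose.
- cup_c (a point): Bystander: centre of a terracotta cup, 72 mm across, 80 mm high, loose.
- stapler_c (a point): Bystander: middle of a blue staple gun lying flat, about 115 x 160 x 28 mm, loose.
- pliers_c (a point): Bystander: middle of blue-handled pliers lying flat, 60 x 170 x 16 mm, loose.
Not all that is in view belongs to the job. There is more than one size of the power_block; the one meant has the size given above. Leave any purple look-alike of the part that bears extractor_top alone.

How it is judged:
On the way, in this order (a step that is already met when the one before it is completed fails the run):
1. red rocker pushed on (value of joint red_rocker above 0.3 rad), for 0.1 s.
2. yellow latch pushed in (value of joint plunger above 0.0095 m), for 0.1 s.
3. green start button pressed down and held a moment (value of joint start above 0.0045 m), for 0.1 s.
At the end, for the whole second after the job is handed in: Red rocker on (over 0.30 of 0.36 rad), yellow latch in (over 9.5 of 12 mm), green button pressed last (over 4.5 mm for 0.1 s) and up again, stop button up, grey rocker on (over 0.24 rad), power block flat and within 40 mm of its start, the six bystanders within 30 mm of theirs (value of joint red_rocker above 0.3 rad and value of joint plunger above 0.0095 m and value of joint each of start, stop below 0.002 m and value of joint grey_rocker above 0.24 rad and angle between power_block's own z axis and vertical below 0.05 rad and height (world z) of power_block below 0.006 m and distance of power_block from where it was at the start of the episode below 0.04 m and distance of each of cone_c, jar_c, glue_c, cup_c, stapler_c, pliers_c from where it was at the start of the episode below 0.03 m); the robot touches nothing.
It fails at once if yellow latch pressed before the red rocker is on (value of joint plunger above 0.006 m and value of joint red_rocker below 0.3 rad).
It fails at once if green button pressed before the red rocker is on and the yellow latch in (value of joint start above 0.003 m and (value of joint red_rocker below 0.3 rad or value of joint plunger below 0.0095 m)).
It fails at once if red stop button pressed or grey rocker switched off (value of joint stop above 0.003 m or value of joint grey_rocker below 0.24 rad).
It fails at once if power block lifted by 12 mm or shifted by 40 mm (height (world z) of power_block above 0.012 m or distance of power_block from where it was at the start of the episode above 0.04 m).
It fails at once if a bystander moved more than 30 mm (distance of any of cone_c, jar_c, glue_c, cup_c, stapler_c, pliers_c from where it was at the start of the episode above 0.03 m).
It also fails if it takes over 58 s, if anything falls off the work surface, if the arm or the gripper's body presses on something with over 40 N, if the wrist force passes 120 N, or if a joint passes its speed limit or range.

## Working session

There is one attempt and no reset: what is moved stays moved. The work goes in short steps, Python scripts to look and compute and a tool call to move; the robot and the scene stay as the last step left them, time stands still between calls to the robot, and variables do not carry over. Pictures are saved under pics/ and viewed, at most 10 in all, crops included, and the job is handed in when it is done.

Besides the shell and the picture viewer there is one more tool, called as name(argument=value, ...), one argument or row to a line, values as JSON. arm_command: Moves the arm, as the interface text tells. Its arguments: {"type":"object","properties":{"targets":{"type":"array","items":{"type":"array","items":{"type":"array","items":{"type":"number"}}}},"jaw":{"type":"number"},"newtons":{"type":"number"}},"required":["targets"]}

```bash
mkdir -p pics
python3 - <<'E'
from cell import arm
import cv2,numpy as np
s=arm.observe();print(s['clock'],s['position'],s['ee_rot'],s['width'],s['force'])
for n in ['top','side']:
    i=arm.get_image(n);np.savez(f'{n}.npz',**i)
    print(n,i['fx'],i['xyz'],np.round(i['rotation'],2).tolist())
    cv2.imwrite(f'pics/{n}.png',cv2.resize(i['pixels'][:,:,::-1],(800,600),interpolation=cv2.INTER_CUBIC))
E
```

```text
0.0 [ 0.17903128 -0.59828896  0.24493276] [-3.10688993e+00 -4.54833947e-01  5.34846790e-04] 0.999901376176741 [0.36492177 0.68933416 0.54535313]
top 450.77251076009065 [ 0.4127733  -0.03809457  1.32925154] [-2.21, 2.16, -0.06]
side 441.11577764513584 [ 0.47838065 -0.73654401  1.01679468] [-2.47, 0.02, -0.0]
```

View pics/top.png

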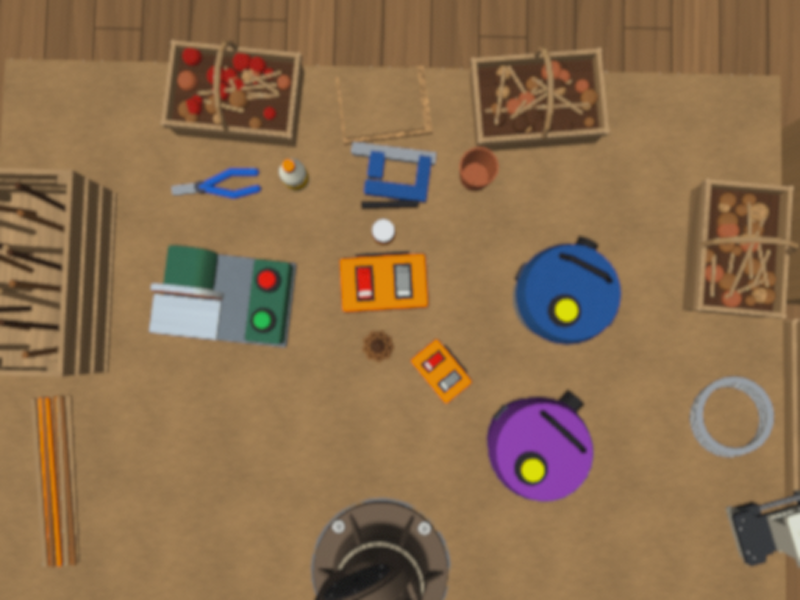

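View pics/side.png

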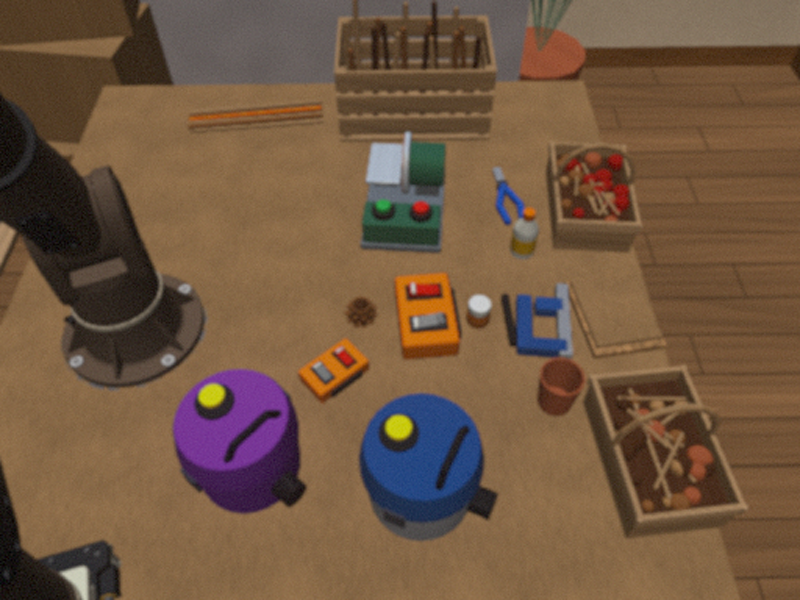

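The top view (800x600) shows the white ridge of the big block's red rocker at (365,294), the blue extractor's yellow latch at (566,310), the green button at (262,320) and the red stop at (267,280). The side view agrees, with the latch at (399,428) and the green button at (383,208). The smaller block and the purple drum are the decoys.

```bash
cat > h.py <<'E'
import numpy as np,cv2
from scipy.spatial.transform import Rotation as R
def pt(i,u,v,z):   # ray through pixel (native) cut at height z
    r=R.from_rotvec(i['rotation']) if np.shape(i['rotation'])==(3,) else R.from_matrix(i['rotation'])
    d=r.apply([(u-i['cx'])/i['fx'],(v-i['cy'])/i['fy'],1]); c=np.array(i['xyz']); return c+d*(z-c[2])/d[2]
def dep(i,u,v):
    r=R.from_rotvec(i['rotation']);z=np.median(i['z_map'][int(v)-1:int(v)+2,int(u)-1:int(u)+2])
    return np.array(i['xyz'])+r.apply(np.array([(u-i['cx'])/i['fx'],(v-i['cy'])/i['fy'],1])*z)
def toolmove(s,target): # shift in tool axes
    return R.from_rotvec(s['ee_rot']).inv().apply(np.array(target)-s['position'])
E
python3 - <<'E'
from h import *
def cen(i,box,lo,hi):
    x0,y0,x1,y1=[int(b*.64) for b in box]
    h=cv2.cvtColor(i['pixels'],cv2.COLOR_RGB2HSV)[y0:y1,x0:x1]
    m=cv2.inRange(h,np.array(lo),np.array(hi));ys,xs=np.nonzero(m);return xs.mean()+x0,ys.mean()+y0,len(xs)
W=((0,0,150),(180,70,255));Y=((22,150,120),(35,255,255));G=((45,130,90),(80,255,255));RD=((0,200,90),(5,255,255))
O=((8,180,150),(20,255,255))
B={'top':dict(ridge=((350,286,380,304),*W,.06),yel=((540,285,595,335),*Y,.182),grn=((243,302,282,338),*G,.091),stop=((250,262,285,296),*RD,.091),redrk=((350,262,380,292),*RD,.05)),
'side':dict(ridge=((400,280,418,302),*W,.06),yel=((375,405,425,450),*Y,.182),grn=((365,190,400,222),*G,.091),stop=((405,192,440,222),*RD,.091),redrk=((408,278,446,302),*RD,.05))}
for n in B:
    i=dict(np.load(n+'.npz'))
    for k,(b,lo,hi,z) in B[n].items():
        u,v,c=cen(i,b,lo,hi);print(n,k,round(u,1),round(v,1),c,np.round(pt(i,u,v,z),3),np.round(dep(i,u,v),3))
i=dict(np.load('top.npz'))
for u,v in [(341,258),(425,253),(429,306),(344,312)]: print(np.round(pt(i,u*.64,v*.64,.045),3))
for k,(u,v) in dict(cone=(378,346),jar=(383,231)).items(): print(k,np.round(pt(i,u*.64,v*.64,.04),3))
print(R.from_rotvec([-3.10688993e+00,-4.54833947e-01,5.3e-4]).as_matrix().round(3))
from cell import arm
s=arm.observe();print(s['clock'],s['position'])
E
```

```text
top ridge 233.0 187.5 18 [0.504 0.039 0.06 ] [0.504 0.039 0.062]
top yel 362.1 198.1 181 [ 0.475 -0.298  0.182] [ 0.475 -0.298  0.181]
top grn 167.1 204.5 110 [0.451 0.217 0.091] [0.45  0.216 0.098]
top stop 170.5 178.4 87 [0.523 0.211 0.091] [0.522 0.21  0.096]
top redrk 232.7 177.8 114 [0.532 0.042 0.05 ] [0.532 0.041 0.054]
side ridge 264.0 184.0 15 [0.505 0.038 0.06 ] [0.505 0.036 0.062]
side yel 254.8 273.2 219 [ 0.477 -0.301  0.182] [ 0.477 -0.301  0.182]
side grn 244.7 131.2 53 [0.451 0.217 0.091] [0.451 0.213 0.094]
side stop 269.0 133.0 46 [0.523 0.208 0.091] [0.523 0.202 0.096]
side redrk 273.5 185.4 88 [0.532 0.04  0.05 ] [0.532 0.038 0.053]
[0.568 0.084 0.045]
[ 0.581 -0.07   0.045]
[ 0.484 -0.079  0.045]
[0.469 0.076 0.045]
cone [0.409 0.013 0.04 ]
jar [0.621 0.009 0.04 ]
[[ 0.958  0.287 -0.001]
 [ 0.287 -0.958  0.002]
 [-0.    -0.002 -1.   ]]
0.1 [ 0.17900902 -0.59834781  0.24501693]
```

arm_command(
  targets=[
    [[0,0,-0.04,0,0,0],[0.035,-0.037,0,0,0,0],[0.035,-0.037,0,0,0,0],[0.035,-0.037,0,0,0,0],[0.035,-0.037,0,0,0,0],[0.035,-0.037,0,0,0,0],[0.035,-0.037,0,0,0,0],[0.035,-0.037,0,0,0,0],[0.035,-0.037,0,0,0,0],[0.035,-0.037,0,0,0,0]],
  ],
  jaw=0,
  newtons=20,
)

```text
clock: 1.35
position: [0.3858, -0.1879, 0.2857]
ee_rot: [3.108, 0.455, -0.0]
force: [-0.2, -0.3, -0.2]
width: 0.009
gripper_force: 0.0
```

arm_command(
  targets=[
    [[0.035,-0.037,0,0,0,0],[0.035,-0.037,0,0,0,0],[0.035,-0.037,0,0,0,0],[0.035,-0.037,0,0,0,0],[0.035,-0.037,0,0,0,0],[0,0,0.05,0,0,0.18],[0,0,0.05,0,0,0],[0,0,0,0,0,0],[0,0,0,0,0,0]],
  ],
)

```text
clock: 2.48
position: [0.5009, 0.0381, 0.1872]
ee_rot: [-3.137, -0.174, -0.002]
force: [0.8, -0.3, 0.7]
width: 0.005
gripper_force: 0.0
```

Run:
```python
from h import *
from cell import arm
s=arm.observe();print(s['clock'],s['position'],s['ee_rot'],s['width'],s['force'],toolmove(s,[.504,.039,.09]),arm.tip_reach)
```

```text
2.475 [0.50089004 0.03810918 0.1871707 ] [-3.13656922e+00 -1.74063810e-01 -1.90738462e-03] 0.0051137863926302 [ 0.8078598  -0.30521295  0.70873332] [ 0.00307055 -0.00052869  0.0971746 ] 0.019
```

arm_command(
  targets=[
    [[0.002,0,0.05,0,0,0],[0,0,0.05,0,0,0],[0,0,0,0,0,0],[0,0,0.004,0,0,0],[0,0,0.004,0,0,0],[0,0,0.003,0,0,0],[0,0,0.002,0,0,0],[0,0,0,0,0,0],[0,0,0,0,0,0]],
  ],
)

```text
clock: 3.6
position: [0.5021, 0.0381, 0.0735]
ee_rot: [3.136, 0.174, 0.001]
force: [-4.1, -1.1, 7.3]
width: 0.002
gripper_force: 3.4
```

arm_command(
  targets=[
    [[0,0,0.001,0,0,0],[0,0,0.001,0,0,0],[0,0,0,0,0,0]],
  ],
)

```text
clock: 3.98
position: [0.5022, 0.0381, 0.0726]
ee_rot: [3.136, 0.174, 0.001]
force: [-10.0, -1.4, 24.3]
width: 0.006
gripper_force: 12.4
```

arm_command(
  targets=[
    [[0,0,-0.03,0,0,0],[0,0,-0.06,0,0,0],[-0.04,0,-0.06,0,0,0],[0,0,0,0,0,0],[0,0,0,0,0,0]],
  ],
)

```text
clock: 4.6
position: [0.4682, 0.0341, 0.2132]
ee_rot: [3.136, 0.173, 0.003]
force: [0.1, 0.1, -0.2]
width: 0.007
gripper_force: 0.0
```

Run:
```python
from h import *
from cell import arm
s=arm.observe();print(s['clock'],s['position'],s['ee_rot'],s['force'])
print('to latch +70mm tcp:',toolmove(s,[.476,-.299,.24]))
i=arm.get_image('wrist')
cv2.imwrite('pics/w1.png',cv2.resize(i['pixels'][:,:,::-1],(800,600),interpolation=cv2.INTER_CUBIC))
i=arm.get_image('side');z=i['z_map']
i0=dict(np.load('side.npz'))
d=np.hstack([cv2.resize(k['pixels'][165:235,240:320,::-1],(400,350),interpolation=cv2.INTER_CUBIC) for k in (i0,i)])
cv2.imwrite('pics/s1.png',d)
```

```text
4.6 [0.46816366 0.03408323 0.21317041] [3.13641822e+00 1.73105113e-01 2.99850145e-03] [ 0.13259619  0.09779652 -0.1578437 ]
to latch +70mm tcp: [-0.02881619  0.33193603 -0.02671657]
```

View pics/w1.png

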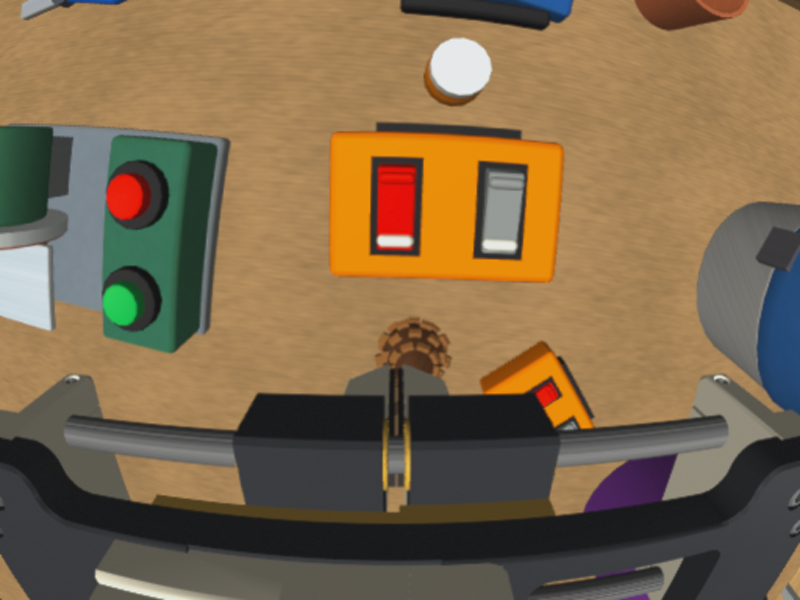

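View pics/s1.png

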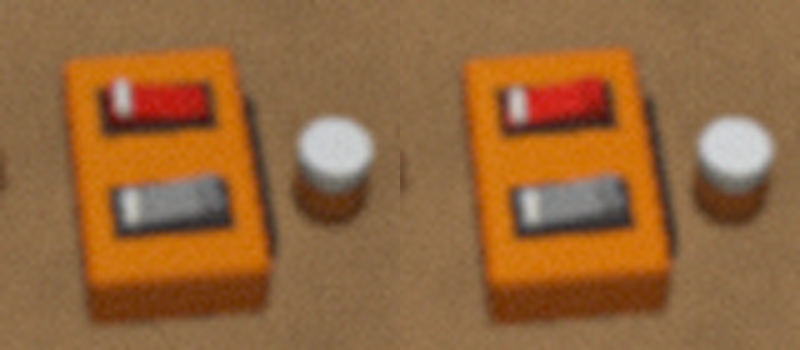

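Wrist view: the red rocker's white ridge at (395,241) now sits down like the grey one's at (500,246). The side crop pair confirms the rocker tipped and the block did not move. Next is the latch.

arm_command(
  targets=[
    [[0,0,-0.04,0,0,0],[-0.005,0.055,0,0,0,0],[-0.005,0.055,0,0,0,0],[-0.005,0.055,0,0,0,0],[-0.005,0.055,0,0,0,0],[-0.005,0.055,0,0,0,0],[-0.004,0.057,0,0,0,0],[0,0,0.013,0,0,0],[0,0,0,0,0,0],[0,0,0,0,0,0]],
  ],
)

```text
clock: 5.95
position: [0.4759, -0.2971, 0.2393]
ee_rot: [-3.135, -0.178, 0.001]
force: [0.6, 0.5, -0.8]
width: 0.002
gripper_force: 0.0
```

Run:
```python
from h import *
from cell import arm
s=arm.observe();print(s['clock'],s['position'],s['ee_rot'],s['force'],toolmove(s,[.476,-.299,.203]))
```

```text
5.95 [ 0.47594448 -0.29714777  0.23934778] [-3.13543146e+00 -1.77537223e-01  1.02051447e-03] [ 0.57735531  0.50646053 -0.80087091] [-0.00013268  0.00188931  0.03634567]
```

arm_command(
  targets=[
    [[0,0.002,0.034,0,0,0],[0,0,0,0,0,0],[0,0,0.004,0,0,0],[0,0,0.004,0,0,0],[0,0,0.004,0,0,0],[0,0,0.002,0,0,0],[0,0,0.001,0,0,0],[0,0,0,0,0,0]],
  ],
)

```text
clock: 6.95
position: [0.476, -0.3009, 0.1909]
ee_rot: [3.137, 0.174, 0.001]
force: [1.2, 0.3, 2.2]
width: 0.004
gripper_force: 1.3
```

Force is still about 3 N, so it isn't bottomed yet; going on.

arm_command(
  targets=[
    [[0,0,0.001,0,0,0],[0,0,0.001,0,0,0],[0,0,0,0,0,0]],
  ],
)

```text
clock: 7.32
position: [0.476, -0.3009, 0.1892]
ee_rot: [3.136, 0.174, 0.001]
force: [0.9, 0.7, 7.6]
width: 0.008
gripper_force: 3.5
```

arm_command(
  targets=[
    [[0,0,0.001,0,0,0],[0,0,0.0005,0,0,0],[0,0,0,0,0,0]],
  ],
)

```text
clock: 7.7
position: [0.4761, -0.301, 0.189]
ee_rot: [3.136, 0.174, 0.002]
force: [-2.9, 2.6, 19.2]
width: 0.006
gripper_force: 9.4
```

arm_command(
  targets=[
    [[0,0,-0.02,0,0,0],[0,0,-0.04,0,0,0],[0.004,-0.057,0,0,0,0],[0.004,-0.057,0,0,0,0],[0.004,-0.057,0,0,0,0],[0.004,-0.057,0,0,0,0],[0.004,-0.057,0,0,0,0],[0.004,-0.057,0,0,0,0],[0.004,-0.057,0,0,0,0],[0.004,-0.057,0,0,0,0]],
  ],
)

```text
clock: 8.95
position: [0.4564, 0.1567, 0.2468]
ee_rot: [3.135, 0.172, -0.002]
force: [0.8, -0.6, -0.5]
width: 0.006
gripper_force: 0.0
```

arm_command(
  targets=[
    [[0,-0.057,0,0,0,0.18],[0,0,0,0,0,0.18],[0,0,0,0,0,0.18],[0,0,0,0,0,0.18],[0,0,0,0,0,0.18],[0,0,0,0,0,0.18],[0,0,0,0,0,0.18],[0,0,0,0,0,0.18],[0,0,0,0,0,0],[0,0,0,0,0,0]],
  ],
)

```text
clock: 10.2
position: [0.449, 0.2028, 0.2307]
ee_rot: [2.798, -1.34, -0.042]
force: [-0.1, -0.8, -0.2]
width: 0.006
gripper_force: 0.0
```

Run:
```python
from h import *
from cell import arm
s=arm.observe();print(s['clock'],s['position'],s['ee_rot'],s['force'],s['joints'],toolmove(s,[.451,.217,.115]))
i=arm.get_image('top');a=i['pixels'];np.savez('top2.npz',**i)
print(np.median(i['z_map'][196:201,360:365]),np.median(np.load('top.npz')['z_map'][196:201,360:365]))
i=arm.get_image('side')
print(np.median(i['z_map'][271:276,252:258]),np.median(np.load('side.npz')['z_map'][271:276,252:258]))
```

```text
10.2 [0.44899542 0.20283735 0.23072186] [ 2.79802733 -1.34008349 -0.041608  ] [-0.12573082 -0.84747586 -0.15025434] [-1.13133021  0.30778499  0.77315509  1.91625477 -0.23694296  1.06161743
 -2.71918444] [-0.00892725 -0.0158316   0.11517731]
1.1609424 1.1493313
0.9383501 0.92479455
```

Joint 7 ran up against its range; I'll turn the other way to the equivalent orientation.

Run:
```python
from h import *
from cell import arm
s=arm.observe();c=R.from_rotvec(s['ee_rot']);print(c.as_matrix().round(3))
t0=R.from_euler('z',-55,degrees=True)*R.from_euler('x',180,degrees=True)
t=R.from_euler('z',85,degrees=True)*R.from_euler('x',180,degrees=True)
for q in (t0,t): print((c.inv()*q).as_rotvec().round(3))
```

```text
[[ 0.625 -0.78  -0.041]
 [-0.781 -0.625 -0.022]
 [-0.008  0.046 -0.999]]
[0.046 0.007 0.064]
[ 0.012  0.058 -2.378]
```

arm_command(
  targets=[
    [[0,0,0,0.001,0.004,-0.17],[0,0,0,0.001,0.004,-0.17],[0,0,0,0.001,0.004,-0.17],[0,0,0,0.001,0.004,-0.17],[0,0,0,0.001,0.004,-0.17],[0,0,0,0.001,0.004,-0.17],[0,0,0,0.001,0.004,-0.17],[0,0,0,0.001,0.004,-0.17],[0,0,0,0.001,0.004,-0.17],[0,0,0,0.001,0.004,-0.17]],
  ],
)

```text
clock: 11.55
position: [0.4499, 0.2016, 0.2316]
ee_rot: [2.877, 1.231, -0.014]
force: [0.3, 0.4, 0.2]
width: 0.005
gripper_force: 0.0
```

arm_command(
  targets=[
    [[0,0,0,0.001,0.004,-0.17],[0,0,0,0.001,0.004,-0.17],[0,0,0,0.001,0.004,-0.17],[0,0,0,0.001,0.004,-0.17],[0,0,0,0,0,0],[0,0,0,0,0,0]],
  ],
)

```text
clock: 12.3
position: [0.4499, 0.2018, 0.2314]
ee_rot: [-2.321, -2.116, 0.0]
force: [0.4, 0.3, 0.1]
width: 0.008
gripper_force: 0.0
```

Run:
```python
from h import *
from cell import arm
s=arm.observe();c=R.from_rotvec(s['ee_rot']);print(s['clock'],s['position'],s['joints'],c.as_matrix().round(3))
t=R.from_euler('z',85,degrees=True)*R.from_euler('x',180,degrees=True)
print((c.inv()*t).as_rotvec().round(3),toolmove(s,[.451,.217,.13]))
```

```text
12.3 [0.44992459 0.20176299 0.23144153] [-0.77111739  0.23323069  0.29506766  1.9245472  -0.08151097  0.99542474
 -0.5312596 ] [[ 0.092  0.996 -0.001]
 [ 0.996 -0.092  0.001]
 [ 0.001 -0.001 -1.   ]]
[-0.001 -0.001 -0.005] [ 0.01519684 -0.00023996  0.10145297]
```

arm_command(
  targets=[
    [[0.014,0,0,0,0,0],[0,0,0.05,0,0,0],[0,0,0.05,0,0,0],[0,0,0.018,0,0,0],[0,0,0,0,0,0],[0,0,0.004,0,0,0],[0,0,0.003,0,0,0],[0,0,0.002,0,0,0],[0,0,0,0,0,0],[0,0,0,0,0,0]],
  ],
)

```text
clock: 13.55
position: [0.4513, 0.2172, 0.1068]
ee_rot: [-2.315, -2.121, -0.004]
force: [-8.8, -1.7, 31.5]
width: 0.002
gripper_force: 15.4
```

Run:
```python
from h import *
from cell import arm
i=arm.get_image('wrist');cv2.imwrite('pics/w2.png',cv2.resize(i['pixels'][:,:,::-1],(800,600),interpolation=cv2.INTER_CUBIC))
j=arm.get_image('side');cv2.imwrite('pics/s2.png',cv2.resize(j['pixels'][80:200,200:360,::-1],(800,600),interpolation=cv2.INTER_CUBIC))
print(arm.observe()['joint_efforts'],arm.observe()['ft_torque'])
```

```text
[ 1.12986825e+00 -4.11619413e+01  3.97316784e+00 -2.03928763e+01
  3.54938088e-01 -3.65257524e+00  4.11851770e-04] [-0.51397937  2.14367057  0.03612187]
```

View pics/w2.png

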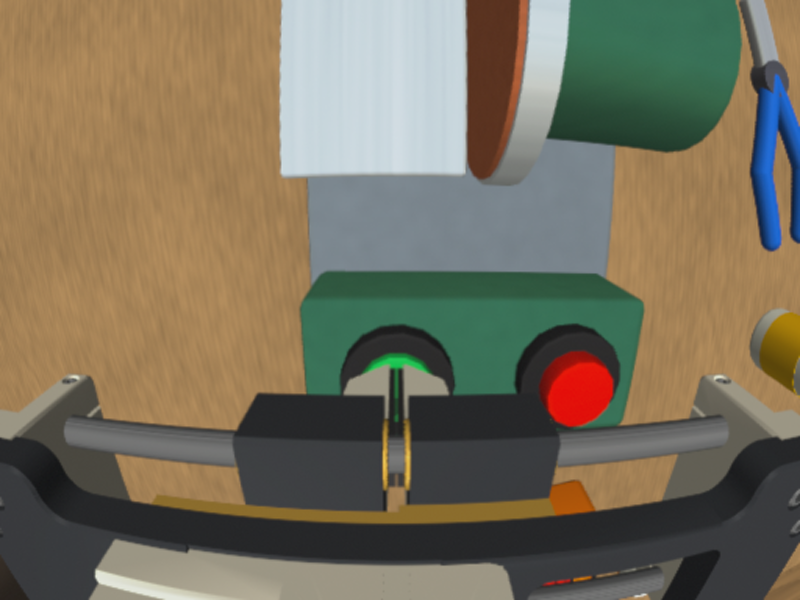

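View pics/s2.png

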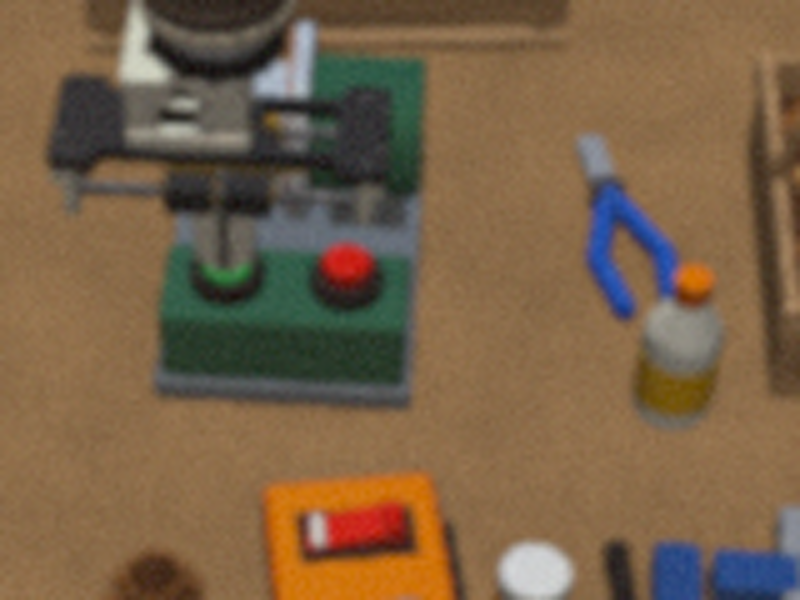

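Wrist and side views: the fingertips are on the green button (398,362 wrist), which is sunk well below the untouched red one (577,388). I'll release and check the spring travel by force.

arm_command(
  targets=[
    [[0,0,-0.005,0,0,0],[0,0,0,0,0,0],[0,0,0,0,0,0]],
  ],
)

```text
clock: 14.02
position: [0.4516, 0.217, 0.1097]
ee_rot: [-2.316, -2.122, -0.003]
force: [-0.2, 2.6, 3.3]
width: 0.006
gripper_force: 1.8
```

arm_command(
  targets=[
    [[0,0,-0.003,0,0,0],[0,0,0,0,0,0],[0,0,0,0,0,0]],
  ],
)

```text
clock: 14.4
position: [0.4511, 0.2161, 0.1122]
ee_rot: [-2.316, -2.121, 0.0]
force: [1.1, 1.4, 1.8]
width: 0.007
gripper_force: 1.2
```

arm_command(
  targets=[
    [[0,0,-0.003,0,0,0],[0,0,0,0,0,0],[0,0,0,0,0,0]],
  ],
)

```text
clock: 14.78
position: [0.4504, 0.2159, 0.115]
ee_rot: [-2.316, -2.121, 0.002]
force: [-0.4, 0.1, -0.4]
width: 0.008
gripper_force: 0.0
```

The spring force ran 1.8 N, then 3.3 N, then a hard stop, which matches the full 7 mm travel. Retreating now.

arm_command(
  targets=[
    [[0,0,-0.05,0,0,0],[0,0,-0.05,0,0,0],[0,0,-0.03,0,0,0],[-0.05,0,0,0,0,0],[-0.05,0,0,0,0,0],[0,0,0,0,0,0],[0,0,0,0,0,0]],
  ],
)

```text
clock: 15.65
position: [0.4421, 0.117, 0.2452]
ee_rot: [-2.316, -2.121, 0.001]
force: [0.7, 0.7, 0.2]
width: 0.004
gripper_force: 0.0
```

Run:
```python
from h import *
from cell import arm
s=arm.observe();print(s['clock'],s['position'],s['force'])
a=arm.get_image('side')
cv2.imwrite('pics/s3.png',cv2.resize(a['pixels'][:,:,::-1],(800,600),interpolation=cv2.INTER_CUBIC))
```

```text
15.65 [0.44213063 0.11703165 0.24517562] [0.73107649 0.72300446 0.16442321]
```

View pics/s3.png

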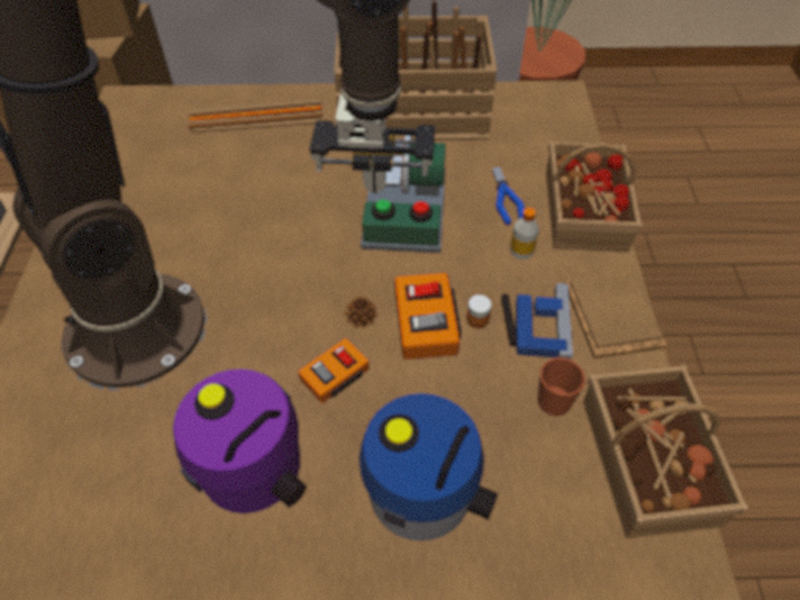

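Nothing else has moved: the green button (383,208) is up again, the latch (399,432) is in, and both rockers are on. Handing in.

```bash
python3 -c "
from cell import arm
print(arm.sign_off())"
```

```text
the job is handed in; nothing more can be done
None
```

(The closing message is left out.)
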